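Refit the handwheel on the rolling mill and close the rolls

TASK

The handwheel of the little rolling mill was taken off for cleaning and lies on the bench. Push it back onto the splined screw on top of the mill, boss upwards, pressing only lightly and rocking it round until the teeth mesh and it slides fully home on its shoulder. Then wind it clockwise until the rolls meet and leave it there. Do not disturb the solder spool and the little tin.

Things in the scene. Friction and masses are not known exactly. Their poses are not given: they have to be found in the camera images.
- handwheel: loose bright steel handwheel, 78 mm across, 130 to 210 g, lying boss up. Origin: centre of its underside, z up. Rim 10 mm high on four spokes; right through it a splined bore: four grooves 7.5 mm wide, out to radius 15.9 mm, towards its own +x, +y, -x and -y, and between them four broad teeth reaching in to radius 10.7 mm
- wheel_boss (a point): on the wheel's axis, 21 mm above its underside: middle of the free part of the octagonal boss. The boss is 39 mm across flats and ends 30 mm above the underside; fingers can take it across two parallel flats, above the rim. Flats face the wheel's own x axis and every 45 degrees from it
- rolling_mill: hand-cranked rolling mill on a 130 x 132 mm wooden board, screwed fast. Origin: centre of the board's underside, on the axis of the adjusting screw; z up; rolls along its y, crank on its -y side (reaching 141 mm out, below z 130)
- screw_seat (a point): centre of the flat shoulder at the foot of the splined screw, 180 mm above the bench, on the screw's upright axis (z up). The handwheel's underside lies on it when home. The screw is stiff: about 0.3 N m turns it, so light rocking of a wheel out of mesh does not carry it along. The splines are spoiled by a push of 60 N
- screw_nose (a point): top of the screw, 29 mm above the shoulder: a plain pilot nose 20 mm in diameter, coned to 12 mm at this point. Four straight splines in a cross reach from the shoulder to 20 mm above it: 30 mm over their tips, 6 mm wide, play in the grooves 0.75 mm a side. They may stand at any angle (repeats every 90 degrees); a wheel out of mesh stands on their ends, 20 mm too high
- upper_roll (a joint): gap between the rolls in m: 0 when they meet. The wheel in mesh closes it by 0.8 mm per radian turned clockwise seen from above; it stands 0.6 to 1.45 rad of turning open at the start, and where the rolls meet the screw comes to a hard stop
- solder_spool: bystander: small spool of solder wire, 36 mm across, 20 mm high; origin at the centre of its underside
- tin_grey: bystander: small round grey tin, 35 mm across, 21 mm high; origin at the centre of its underside
Not all that is in view belongs to the job. Of the things like the handwheel, leave any that is turquoise; of the rest the larger one is meant.

How it is judged (in metres and radians):
On the way, in this order (a step that is already met when the one before it is completed fails the run):
1. the handwheel is in mesh and fully home on its shoulder, the rolls still open (z of handwheel in the frame of screw_seat below 0.002 m and horizontal distance between handwheel and screw_seat below 0.0025 m and angle between handwheel's own z axis and vertical below 0.06 rad), for 0.2 s.
2. the rolls are wound together (value of joint upper_roll below 0.00012 m), for 0.2 s.
At the end, for the whole second after the job is handed in: the handwheel rests boss up on the screw, in mesh and home on the shoulder (underside within 2 mm of it, centre within 2.5 mm of the axis, not tilted by more than 0.06 rad), still and let go, and the rolls are closed to within 0.12 mm (all of step 1 and value of joint upper_roll below 0.00012 m and linear speed of handwheel below 0.01 m/s); the robot touches nothing.
It fails at once if the handwheel is pushed or jammed against the screw with more than 60 N before it is home (contact force between handwheel and rolling_mill above 60 N and z of handwheel in the frame of screw_seat above 0.003 m).
It fails at once if the solder spool or the tin is moved by more than 20 mm (distance of any of solder_spool, tin_grey from where it was at the start of the episode above 0.02 m).
It also fails if it takes over 72 s, if anything falls off the work surface, if the arm or the gripper's body presses on something with over 40 N, if the wrist force passes 120 N, or if a joint passes its speed limit or range.

ROBOT

A 6-joint arm with a two-finger parallel gripper is mounted at the origin on a cart in front of the work surface, level with it; the furniture and walls round the work are solid. World frame = base frame: x ahead of the robot, y to its left, z up, the work surface at z = 0. Lengths are in m, angles in degrees, forces in N, time in s.
With the tool pointing down it reaches from about 0.375 to 0.9 m from the base axis. Payload 3.1 kg.
Tool frame: the origin (TCP) lies on the centre line of the jaws, within the pads' length; the fingertips stand 17 mm ahead of it and the grasp point (between the pads) lies 2 mm behind it; z points along the fingers, y is the line along which they close (so a half turn about z gives the same grasp; the last joint's range is limited). The gripper opens to 87 mm and grips with 3 to 60 N. Pads are 19 mm wide; open, the fingers measure 117 mm over their backs; the gripper's body (75 mm by 190 mm) begins 51 mm behind the grasp point.
Start: joints at [-76.461, 30.224, 82.088, -0, 67.689, -10.227], TCP at [0.252, -0.572, 0.24] pointing down, gripper open.
Joint ranges: [-176.69, 176.69], [-43.24, 126.21], [12.49, 139.97], [-82, 262], [0, 151.66], [-163.58, 163.58]. Speed limits (degrees/s): [159.86, 159.86, 180, 180, 180, 180].

INTERFACE

Orientations are given as a 3x3 rotation matrix whose columns are the frame's x, y, z axes.
In Python, from rig import bot, imaging, finder gives the robot as it stands. The module is installed in compiled form; this text tells all that it offers.
- The arm moves only by the tool play_rows, never from a script. Its argument "motion" is a list that holds one entry, the list of rows, each a list of 6 numbers: the shift along the tool's x, y, z in normalised numbers (1 is 1 m), then the turn, a rotation vector about the tool's x, y, z in parts of the range, where 1.0 means 90 degrees. In form: [[[dx, dy, dz, wx, wy, wz], ...]]. A call has 1 to 8 rows; each row is the pose to reach, as a shift and turn from the pose commanded when the call began, along the tool's axes at that moment; what a row does not reach only later rows make up. A row lasts 1/12 s, in which the tool goes at most 41.7 mm and 7.16 degrees, less where a joint would pass 70% of its speed; a pose out of reach is approached as far as the arm can. A shift or turn number past 1, either way, is cut back to 1. A call with a gripper value outside its range is refused whole. "fingers" is the finger opening in m, from 0 to 0.087, set as the call begins (left out, the last holds). The fingers move at their own pace and stop on an object; the grip force is fixed at half the most. Time passes only in rows, so rows that repeat a pose let the fingers close. It gives the time, the measured TCP pose, the force, the opening and the grip force at its end, in the units of the state.
- bot.read_state(): the state, without advancing time (a new reading comes with each control period).
- imaging.capture(name): name is "scene" or "top" or "wrist"; returns a dict with "frame" (400x640x3 uint8, red, green, blue), "camera_matrix" (3x3 intrinsics, pixels), "k1" (the pictures are not rectified: a ray, as slopes to the right and down, at radius r is drawn at 1 + k1 r^2 times it, then the intrinsics apply), "R" (3x3) and "t" (3): a world point X has camera coordinates R X + t. Camera axes: x right, y down, z forward; pixel columns grow to the right and rows downward; lengths in m; the calibration is good to about 2 mm. A picture is of the moment at which its call begins. There is no depth.
- bot.hand_in(): hands the job in; it is judged then, once.
Trained networks look in the newest picture that a camera, given by its name, has taken for a name from the list of things; names that differ only in an ending like _2 or _b are one class to them, and where a whole thing is asked for, a point or a joint stands for the part that bears it (a point fixed in the world has none). Each returns a list of dicts, best first, with "confidence" (0 to 1); they miss things now and then, are a little off and sometimes report something else, mostly with a low value. They report only what shows in the picture. A call takes as long as a camera call. They do not tell look-alikes from the thing itself.
- finder.recognise(camera, name): "at" ([x, y, z] in m, in world coordinates, good to about 4 mm: the middle of the surface that is visible of it).
- finder.outline_of(camera, name): "pixels" (400x640 bool, what is visible of it).
The state is a dict: "time_s": time; "joint_positions": joint angles; "qvel": joint speeds; "tau": joint torques, N m; "position": TCP position; "tcp_rot": TCP orientation; "force": force on the tool from outside, world axes, zero at the start; "moment": the same for the moment, N m; "opening": opening from 0.0 (shut) to 1.0 (fully open); "grasp_force": force on a finger pad.
Only numpy, scipy, OpenCV 4.12 (cv2) and the standard library are available. Lean on these libraries where they do the work, as an engineer would, in place of code of your own. Each camera call takes 0.05 s, during which the arm holds its last target. There are 200 camera calls.

## Working session

There is one attempt and no reset: what is moved stays moved. The work goes in short steps, Python scripts to look and compute and a tool call to move; the robot and the scene stay as the last step left them, time stands still between calls to the robot, and variables do not carry over. Pictures are saved under pics/ and viewed, at most 10 in all, crops included, and the job is handed in when it is done.

Besides the shell and the picture viewer there is one more tool, called after "Call:" by a JSON object that holds its "fn" and its "kwargs", one argument or row to a line. play_rows: Moves the arm, as the interface text tells. Its arguments: {"type":"object","properties":{"motion":{"type":"array"},"fingers":{"type":"number"}},"required":["motion"]}

```bash
mkdir -p pics
cat > h.py <<'E'
import numpy as np, cv2
from rig import bot, imaging, finder
def cap(n,save=None):
    c=imaging.capture(n)
    if save: cv2.imwrite('pics/'+save,c['frame'][:,:,::-1])
    return c
def px2w(c,u,v,z):
    K=np.array(c['camera_matrix']);R=np.array(c['R']);t=np.array(c['t'])
    d=np.array([(u-K[0,2])/K[0,0],(v-K[1,2])/K[1,1]]);s=d.copy()
    for _ in range(20): s=d/(1+c['k1']*(s@s))
    o=-R.T@t; r=R.T@np.array([*s,1]); return o+r*(z-o[2])/r[2]
def w2px(c,X):
    K=np.array(c['camera_matrix']);p=np.array(c['R'])@X+np.array(c['t']);s=p[:2]/p[2];s=s*(1+c['k1']*(s@s))
    return np.array([K[0,0]*s[0]+K[0,2],K[1,1]*s[1]+K[1,2]])
E
python3 - <<'E'
from h import *
np.set_printoptions(precision=4,suppress=True)
s=bot.read_state();print(s['time_s'],s['position'],s['tcp_rot'],s['force'],s['opening'])
a=[]
for n in ['top','scene']:
    c=cap(n); a.append(c['frame']); cv2.imwrite(f'pics/{n}0.png',c['frame'][:,:,::-1])
    print(n,-np.array(c['R']).T@c['t'])
    for k in ['handwheel','rolling_mill','screw_nose','solder_spool','tin_grey']:
        print(k,[(np.round(d['at'],4).tolist(),round(d['confidence'],2), w2px(c,np.array(d['at'])).round()) for d in finder.recognise(n,k)])
E
```

```text
0.0 [ 0.2517 -0.5713  0.2386] [[ 0.9152  0.403  -0.0005]
 [ 0.403  -0.9152  0.0021]
 [ 0.0004 -0.0022 -1.    ]] [-0.0728 -0.7644 -0.5335] 0.995809317768268
top [0.4685 0.0616 1.1969]
handwheel [([0.4642, 0.0673, 0.008], 0.95, array([320., 219.])), ([0.4756, 0.2688, 0.0092], 0.65, array([240., 214.])), ([0.5734, 0.0093, 0.008], 0.5, array([343., 176.]))]
rolling_mill [([0.5128, -0.1543, 0.1234], 0.56, array([416., 198.]))]
screw_nose [([0.5176, -0.1518, 0.1246], 0.84, array([415., 196.])), ([0.5874, 0.0973, 0.019], 0.71, array([308., 170.]))]
solder_spool [([0.4364, 0.1699, 0.0204], 0.62, array([279., 230.])), ([0.517, -0.153, 0.1228], 0.43, array([415., 196.]))]
tin_grey [([0.5911, 0.0967, 0.0181], 0.63, array([308., 169.]))]
scene [-0.1339  0.4165  0.6513]
handwheel [([0.4556, 0.274, 0.014], 0.9, array([236., 307.])), ([0.4532, 0.0677, 0.0111], 0.87, array([325., 272.])), ([0.5696, 0.0158, 0.009], 0.5, array([319., 237.]))]
rolling_mill [([0.5178, -0.1126, 0.1294], 0.86, array([376., 190.]))]
screw_nose [([0.517, -0.1139, 0.1261], 0.89, array([377., 192.])), ([0.51, -0.109, 0.1183], 0.5, array([377., 196.]))]
solder_spool [([0.4317, 0.1676, 0.0221], 0.67, array([289., 292.]))]
tin_grey [([0.5797, 0.0997, 0.0181], 0.76, array([286., 243.]))]
```

View pics/top0.png

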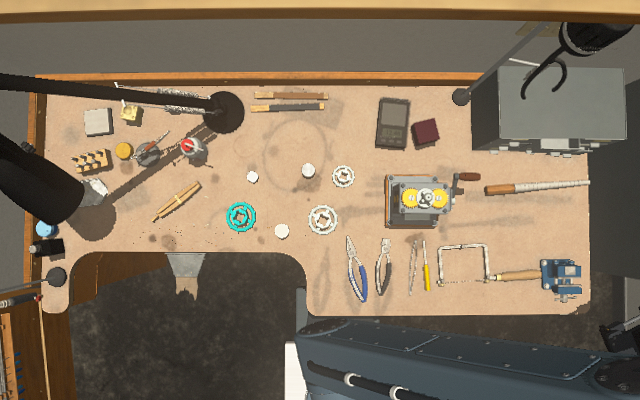

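View pics/scene0.png

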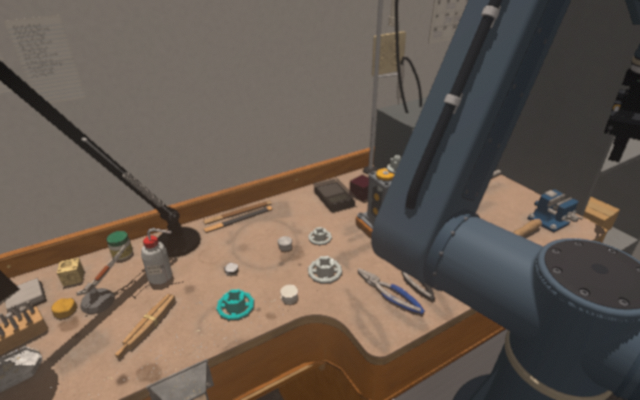

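```bash
cat >> h.py <<'E'
from scipy.spatial.transform import Rotation as Ro
np.set_printoptions(precision=4,suppress=True)
def go(p,yaw=None):
    """print tool-frame shift/turn to world point p, tool down with tool x at yaw (deg)"""
    s=bot.read_state();R=np.array(s['tcp_rot'])
    x=np.degrees(np.arctan2(R[1,0],R[0,0]))
    y=x if yaw is None else yaw
    a=np.radians(y);T=np.array([[np.cos(a),np.sin(a),0],[np.sin(a),-np.cos(a),0],[0,0,-1]])
    print('t',round(s['time_s'],2),'pos',np.array(s['position']),'yaw',x,'F',np.array(s['force']),'M',np.array(s['moment']),'op',s['opening']*87,'gf',s['grasp_force'],'q',np.array(s['joint_positions']).round(1))
    print('shift mm',(R.T@(np.array(p)-s['position'])*1000).round(2),'turn',Ro.from_matrix(R.T@T).as_rotvec(degrees=True).round(2))
E
python3 - <<'E'
from h import *
c=cap('top'); 
print('screw',px2w(c,427,198,.205),'wheel',px2w(c,322,220,.01), 'wheel m', px2w(c,323,219,.03))
for k in ['handwheel']:
  for o in finder.outline_of('top',k): 
    v,u=np.nonzero(o['pixels']);print(o['confidence'],u.min(),u.max(),v.min(),v.max(),u.mean(),v.mean())
w=cap('wrist');R=np.array(bot.read_state()['tcp_rot']);P=np.array(bot.read_state()['position'])
Rc=np.array(w['R']);o=-Rc.T@w['t'];print('cam in tool',R.T@(o-P),'axes (cols)',R.T@Rc.T, w['camera_matrix'],w['k1'])
go([.45,-.15,.40],0)
E
```

```text
screw [ 0.5092 -0.1614  0.205 ] wheel [0.4614 0.0615 0.01  ] wheel m [0.464 0.059 0.03 ]
0.66 331 354 165 186 342.83098591549293 175.12394366197182
0.6 226 255 202 230 239.6654740608229 216.13416815742397
cam in tool [ 0.067  -0.     -0.1457] axes (cols) [[-0.0009 -0.9691 -0.2465]
 [ 1.     -0.0007 -0.0011]
 [ 0.0009 -0.2465  0.9691]] [[312.1125   0.     319.5308]
 [  0.     312.1125 191.5986]
 [  0.       0.       1.    ]] 0.004680524448545483
t 0.75 pos [ 0.2519 -0.572   0.2396] yaw 23.762578036160136 F [-0.5891  0.2706  0.0171] M [-0.0125  0.0329  0.0257] op 86.76358381725179 gf 0.0 q [-76.5  30.2  82.1  -0.   67.7 -10.2]
shift mm [ 351.36 -306.37 -160.45] turn [ 0.    0.   23.76]
```

The rows are not in the units I measure in: turns go in shares of 90 degrees. I convert before sending: -36 degrees is -0.4.

Call:
{"fn": "play_rows", "kwargs": {
  "motion": [
    [[0.02,-0.01,-0.035,0,0,-0.0556],[0.05,-0.03,-0.07,0,0,-0.1111],[0.08,-0.055,-0.09,0,0,-0.1667],[0.11,-0.075,-0.09,0,0,-0.2222],[0.14,-0.095,-0.09,0,0,-0.2778],[0.17,-0.115,-0.09,0,0,-0.3333],[0.2,-0.135,-0.09,0,0,-0.4],[0.23,-0.155,-0.09,0,0,-0.4]]
  ]
}}

```text
time_s: 1.42
position: [0.4005, -0.3357, 0.3299]
tcp_rot: [[0.501, 0.866, 0.0], [0.866, -0.501, -0.001], [-0.0, 0.001, -1.0]]
force: [0.8, -0.5, -0.1]
opening: 0.998
grasp_force: 0.0
```

Run:
```python
from h import *
go([.489,-.196,.335],60)
```

```text
t 1.42 pos [ 0.4005 -0.3357  0.3299] yaw 59.959127166304 F [ 0.8152 -0.4955 -0.0668] M [ 0.0176 -0.0888 -0.0267] op 86.82364582507147 gf 0.0 q [-52.2  16.5  89.9   0.   73.6 -22.2]
shift mm [165.25   6.62  -5.09] turn [ 0.04  0.01 -0.04]
```

Call:
{"fn": "play_rows", "kwargs": {
  "motion": [
    [[0.035,0.0015,-0.005,0,0,0],[0.07,0.003,-0.005,0,0,0],[0.105,0.0045,-0.005,0,0,0],[0.14,0.006,-0.005,0,0,0],[0.165,0.0065,-0.005,0,0,0],[0.165,0.0065,-0.005,0,0,0],[0.165,0.0065,-0.005,0,0,0]]
  ]
}}

```text
time_s: 2.0
position: [0.489, -0.197, 0.3346]
tcp_rot: [[0.501, 0.866, -0.0], [0.866, -0.501, -0.0], [-0.0, 0.0, -1.0]]
force: [-1.1, 0.1, -0.5]
opening: 1.002
grasp_force: 0.0
```

Run:
```python
from h import *
go([.464,.065,.1],60)
c=cap('wrist','w1.png')
print(px2w(c,320,200,.2))
for k in ['screw_nose','rolling_mill']:print(k,[(np.round(d['at'],4).tolist(),round(d['confidence'],2), w2px(c,np.array(d['at'])).round()) for d in finder.recognise('wrist',k)])
```

```text
t 2.0 pos [ 0.489  -0.197   0.3346] yaw 59.94404170726229 F [-1.086   0.0576 -0.542 ] M [-0.0019 -0.0794  0.0067] op 87.14329848941566 gf 0.0 q [-34.1  16.6  88.8  -0.   74.5  -4. ]
shift mm [ 214.38 -152.93  234.51] turn [ 0.01  0.03 -0.06]
[ 0.483  -0.2078  0.2   ]
screw_nose [([0.5162, -0.1641, 0.1639], 0.7, array([327., 138.]))]
rolling_mill [([0.5196, -0.1614, 0.1627], 0.6, array([328., 134.]))]
```

View pics/w1.png

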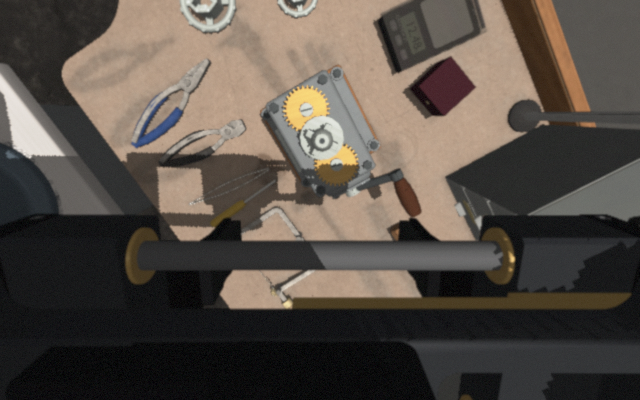

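Run:
```python
from h import *
im=cv2.imread('pics/w1.png')[90:190,265:385]
cv2.imwrite('pics/w1c.png',cv2.resize(im,None,fx=6,fy=6,interpolation=cv2.INTER_CUBIC))
```

```text
(no output)
```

View pics/w1c.png

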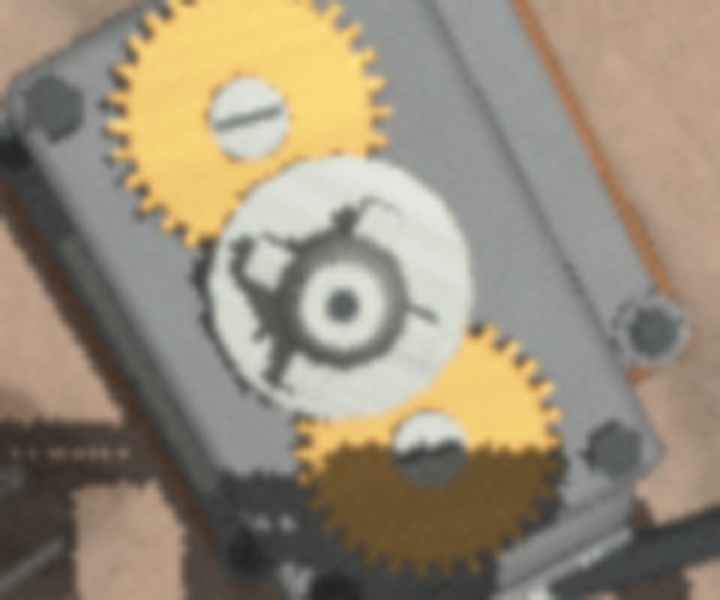

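Run:
```python
from h import *
c=cap('wrist')
f=lambda x,y:((x+.5)/6-.5+265,(y+.5)/6-.5+90)
print('nose',px2w(c,*f(344,304),.209),'shoulder',px2w(c,*f(340,286),.18))
o=px2w(c,*f(343,300),.2)
for p in [(265,262),(421,338),(381,222)]:
    d=px2w(c,*f(*p),.2)-o;print(np.degrees(np.arctan2(d[1],d[0]))%90,np.hypot(d[0],d[1]))
a=np.radians(60);go(np.array([.462,.0615,.17])-.045*np.array([np.cos(a),np.sin(a),0]),60)
```

```text
nose [ 0.5118 -0.1622  0.209 ] shoulder [ 0.5116 -0.1617  0.18  ]
33.935887641246964 0.01276853320215009
33.932118759671766 0.012895161461660492
33.52131890146801 0.012603109957819455
t 2.2 pos [ 0.4881 -0.1992  0.3345] yaw 59.67597705416474 F [ 0.6004 -0.0614  0.673 ] M [-0.0384 -0.0493 -0.0894] op 86.95564132495332 gf 0.0 q [-34.3  16.6  88.8  -0.   74.5  -4. ]
shift mm [ 166.89 -153.93  164.46] turn [-0.    0.02 -0.32]
```

Call:
{"fn": "play_rows", "kwargs": {
  "motion": [
    [[0.025,-0.023,0,0,0,0],[0.05,-0.046,0,0,0,0],[0.075,-0.069,0.01,0,0,0],[0.1,-0.092,0.03,0,0,0],[0.12,-0.11,0.055,0,0,0],[0.14,-0.129,0.08,0,0,0],[0.155,-0.143,0.11,0,0,0],[0.167,-0.154,0.14,0,0,0]]
  ]
}}

```text
time_s: 2.87
position: [0.4393, 0.0241, 0.1941]
tcp_rot: [[0.504, 0.863, 0.002], [0.863, -0.504, -0.0], [0.001, 0.002, -1.0]]
force: [0.1, -0.1, -0.2]
opening: 1.001
grasp_force: 0.0
```

Call:
{"fn": "play_rows", "kwargs": {
  "motion": [
    [[0,0,0.02,0,0,0],[0,0,0.02,0,0,0],[0,0,0.02,0,0,0]]
  ]
}}

```text
time_s: 3.12
position: [0.4395, 0.0229, 0.1742]
tcp_rot: [[0.505, 0.863, -0.002], [0.863, -0.505, 0.0], [-0.001, -0.002, -1.0]]
force: [-0.6, 0.7, 0.4]
opening: 0.999
grasp_force: 0.0
```

Run:
```python
from h import *
go([.462,.0615,.05],60)
c=cap('wrist','w2.png')
u,v=w2px(c,np.array([.462,.0615,.02]));print(u,v)
u,v=int(u),int(v)
im=c['frame'][max(v-70,0):v+70,u-90:u+90,::-1];print(max(v-70,0),u-90)
cv2.imwrite('pics/w2c.png',cv2.resize(im,None,fx=4,fy=4,interpolation=cv2.INTER_CUBIC))
print([(d['at'],d['confidence']) for d in finder.recognise('wrist','handwheel')])
```

```text
t 3.12 pos [0.4395 0.0229 0.1742] yaw 59.692523982052954 F [-0.6207  0.6817  0.4421] M [-0.0319 -0.1097 -0.0207] op 86.93839848374616 gf 0.0 q [-11.6  22.5 111.7  -0.   45.9  18.7]
shift mm [ 44.73   0.15 124.12] turn [-0.1   0.04 -0.31]
319.9985481621343 136.58387930582694
66 229
[([0.4635, 0.0639, 0.0072], 0.97), ([0.5745, 0.02, 0.0057], 0.85)]
```

View pics/w2c.png

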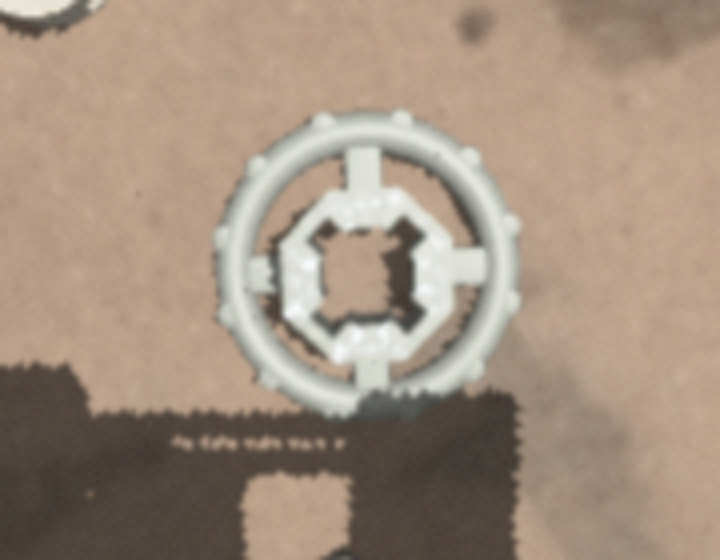

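Run:
```python
from h import *
c=cap('wrist')
f=lambda x,y:((x+.5)/4-.5+229,(y+.5)/4-.5+66)
print('rim',px2w(c,*f(368,263),.006),'boss',px2w(c,*f(368,276),.03))
w=lambda x,y,z:px2w(c,*f(x,y),z)
for a,b in [((362,170),(372,375)),((262,273),(468,265))]:
    d=w(*a,.008)-w(*b,.008);print(np.degrees(np.arctan2(d[1],d[0]))%90)
m=(w(362,170,.008)+w(372,375,.008)+w(262,273,.008)+w(468,265,.008))/4;print(m)
print('width',w(281,275,.03)-w(456,275,.03))
for i in range(4): go([.4625,.0635,.021],60); cap('wrist')
```

```text
rim [0.4669 0.064  0.006 ] boss [0.466  0.0627 0.03  ]
62.48522216091762
61.79584232923381
[0.4655 0.0625 0.008 ]
width [-0.0347  0.0204  0.    ]
t 3.27 pos [0.4413 0.0225 0.1759] yaw 59.66947154791834 F [-0.005   0.5124 -0.3169] M [ 0.0205 -0.0859 -0.0015] op 87.04133198456383 gf 0.0 q [-11.6  22.3 111.6  -0.   45.9  18.7]
shift mm [ 45.89  -2.92 154.97] turn [ 0.2  -0.06 -0.33]
t 3.32 pos [0.4412 0.0227 0.176 ] yaw 59.680591549629895 F [-0.1528  0.3045  0.3923] M [ 0.018  -0.0333 -0.0289] op 87.09164024192883 gf 0.0 q [-11.6  22.3 111.6  -0.   45.9  18.7]
shift mm [ 45.84  -2.78 155.03] turn [ 0.21 -0.07 -0.32]
t 3.37 pos [0.441  0.0228 0.1759] yaw 59.691563203458514 F [-0.4477  0.2717  0.4643] M [ 0.0104 -0.0266 -0.0106] op 86.93639477537224 gf 0.0 q [-11.6  22.3 111.6  -0.   45.9  18.7]
shift mm [ 45.8   -2.47 154.95] turn [ 0.19 -0.06 -0.31]
t 3.42 pos [0.4407 0.023  0.1758] yaw 59.70579377576415 F [-0.1542 -0.2036  0.0303] M [-0.0463 -0.0432 -0.0188] op 86.66806360077734 gf 0.0 q [-11.6  22.3 111.6  -0.   45.9  18.7]
shift mm [ 45.83  -2.09 154.79] turn [ 0.17 -0.06 -0.29]
```

In the tool's units: -2.4 degrees is -0.0267.

Call:
{"fn": "play_rows", "kwargs": {
  "motion": [
    [[0.02,0.0005,0.03,0,0,-0.0111],[0.04,0.0008,0.06,0,0,-0.0222],[0.0472,0.0008,0.09,0,0,-0.0267],[0.0472,0.0008,0.11,0,0,-0.0267],[0.0472,0.0008,0.11,0,0,-0.0267],[0.0472,0.0008,0.11,0,0,-0.0267]]
  ]
}}

```text
time_s: 3.97
position: [0.4637, 0.0641, 0.0642]
tcp_rot: [[0.467, 0.884, -0.002], [0.884, -0.467, 0.0], [-0.001, -0.002, -1.0]]
force: [0.6, -0.1, -0.1]
opening: 0.997
grasp_force: 0.0
```

Run:
```python
from h import *
go([.4655,.063,.031],62)
c=cap('wrist','w3.png')
for i in range(3): cap('wrist');go([.4655,.063,.031],62)
```

```text
t 3.97 pos [0.4637 0.0641 0.0642] yaw 62.16954581341341 F [ 0.559  -0.1015 -0.1119] M [-0.0047 -0.0478  0.0614] op 86.73698688135117 gf 0.0 q [ -5.8  36.5 112.3  -0.   31.3  22. ]
shift mm [-0.09  2.17 33.21] turn [-0.11  0.05  0.17]
t 4.07 pos [0.4649 0.0638 0.0657] yaw 62.14757069004594 F [0.0222 0.6573 0.7215] M [-0.0294 -0.0477 -0.0089] op 87.33215228835914 gf 0.0 q [ -5.9  36.3 112.2  -0.   31.3  22. ]
shift mm [-0.46  0.81 34.71] turn [ 0.11 -0.04  0.15]
t 4.12 pos [0.4651 0.0637 0.066 ] yaw 62.14003989384796 F [-0.0138  0.3698  0.5107] M [-0.0179 -0.0201  0.0564] op 86.74225509700594 gf 0.0 q [ -5.9  36.3 112.2   0.   31.3  22. ]
shift mm [-0.52  0.59 35.  ] turn [ 0.16 -0.06  0.14]
t 4.17 pos [0.4652 0.0637 0.0661] yaw 62.13747935936474 F [-0.1212  0.2017 -0.1023] M [-0.0722 -0.0336 -0.014 ] op 86.71456859851538 gf 0.0 q [ -5.9  36.3 112.2  -0.   31.3  22. ]
shift mm [-0.51  0.51 35.09] turn [ 0.18 -0.07  0.14]
```

View pics/w3.png

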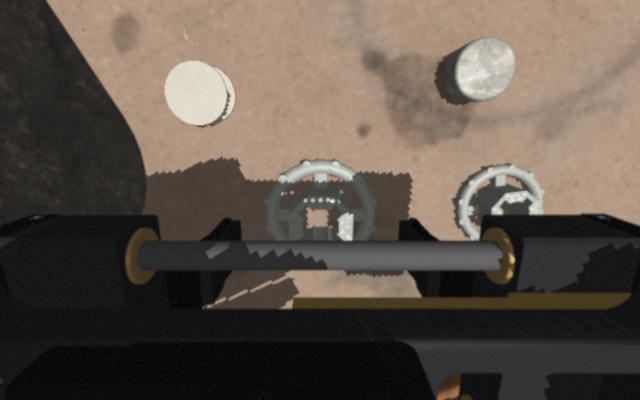

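In the tool's units: 0.1 degrees is 0.0011.

Call:
{"fn": "play_rows", "kwargs": {
  "motion": [
    [[0,0,0.015,0,0,0.0011],[0,0,0.027,0,0,0.0011],[-0.0003,0,0.034,0,0,0.0011],[-0.0003,0,0.035,0,0,0.0011],[-0.0003,0,0.035,0,0,0.0011],[-0.0003,0,0.035,0,0,0.0011]]
  ]
}}

```text
time_s: 4.67
position: [0.4644, 0.0637, 0.0302]
tcp_rot: [[0.469, 0.883, 0.001], [0.883, -0.469, -0.0], [0.0, 0.001, -1.0]]
force: [0.0, -0.0, 0.4]
opening: 1.001
grasp_force: 0.0
```

Call:
{"fn": "play_rows", "kwargs": {
  "motion": [
    [[0,0,0,0,0,0],[0,0,0,0,0,0],[0,0,0,0,0,0],[0,0,0,0,0,0],[0,0,0,0,0,0],[0,0,0,0,0,0],[0,0,0,0,0,0],[0,0,0,0,0,0]]
  ],
  "fingers": 0.03
}}

```text
time_s: 5.33
position: [0.4639, 0.0638, 0.0295]
tcp_rot: [[0.468, 0.883, -0.0], [0.883, -0.468, 0.0], [-0.0, -0.0, -1.0]]
force: [-0.3, -0.3, -0.0]
opening: 0.477
grasp_force: 0.0
```

Call:
{"fn": "play_rows", "kwargs": {
  "motion": [
    [[0,0,0,0,0,0],[0,0,0,0,0,0],[0,0,0,0,0,0],[0,0,0,0,0,0]]
  ]
}}

```text
time_s: 5.67
position: [0.464, 0.0638, 0.0295]
tcp_rot: [[0.468, 0.883, 0.0], [0.883, -0.468, 0.0], [0.0, 0.0, -1.0]]
force: [-0.6, -0.3, 0.1]
opening: 0.448
grasp_force: 30.0
```

Call:
{"fn": "play_rows", "kwargs": {
  "motion": [
    [[0,0,-0.01,0,0,0],[0,0,-0.03,0,0,0],[0,0,-0.06,0,0,0],[0,0,-0.09,0,0,0],[0,0,-0.12,0,0,0],[0,0,-0.12,0,0,0]]
  ]
}}

```text
time_s: 6.17
position: [0.4669, 0.0637, 0.1546]
tcp_rot: [[0.468, 0.884, 0.01], [0.884, -0.468, -0.001], [0.004, 0.01, -1.0]]
force: [1.0, -0.2, -0.8]
opening: 0.448
grasp_force: 30.0
```

Run:
```python
from h import *
c=cap('wrist','w4.png');cap('top','t4.png')
go([.5117,-.162,.27],79)
im=cv2.imread('pics/w4.png')[130:250,230:410]
cv2.imwrite('pics/w4c.png',cv2.resize(im,None,fx=4,fy=4,interpolation=cv2.INTER_CUBIC))
```

```text
t 6.27 pos [0.4644 0.0638 0.151 ] yaw 62.07360480472977 F [-0.3559 -0.463  -2.0818] M [-0.0166 -0.0367  0.0033] op 38.86541201944314 gf 29.999675285071135 q [ -5.9  26.6 109.2  -0.   44.   22.1]
shift mm [-177.21  147.9  -118.81] turn [  0.18  -0.04 -16.93]
```

View pics/w4c.png

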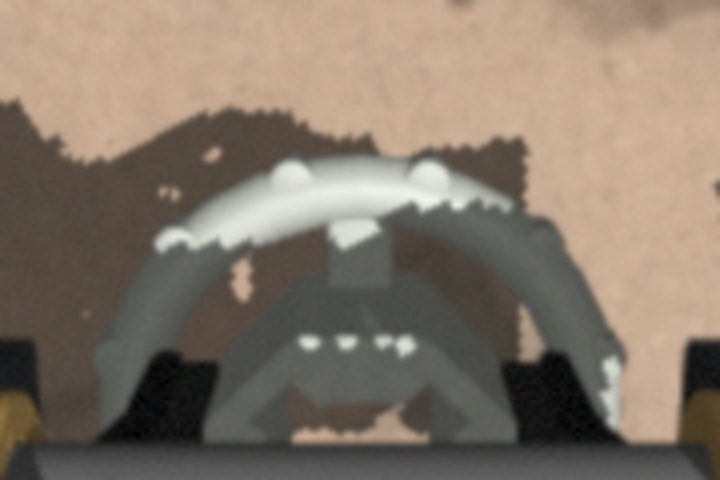

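Run:
```python
from h import *
c=imaging.capture('wrist')
A=np.array([[-0.0009,-0.9691,-0.2465],[1,-0.0007,-0.0011],[0.0009,-0.2465,0.9691]]);o=np.array([.067,0,-.1457])
c['R']=A.T;c['t']=-A.T@o   # world:=tool
f=lambda x,y:((x+.5)/4-.5+230,(y+.5)/4-.5+130)
for z in (.0195,.0235): print(px2w(c,*f(360,157),z),px2w(c,*f(97,360),z),px2w(c,*f(622,360),z))
print('boss front corners z0', px2w(c,*f(298,345),0),px2w(c,*f(415,345),0))
for i in range(3): go([.5117,-.162,.27],79);cap('wrist')
```

```text
[ 0.0375 -0.0001  0.0195] [ 0.0088 -0.0369  0.0195] [0.0088 0.0364 0.0195]
[ 0.0368 -0.0001  0.0235] [ 0.0074 -0.0378  0.0235] [0.0074 0.0373 0.0235]
boss front corners z0 [ 0.0176 -0.0077  0.    ] [0.0176 0.0066 0.    ]
t 6.32 pos [0.4634 0.0639 0.1498] yaw 62.07016768480049 F [-0.9416 -0.1273 -1.8084] M [ 0.007  -0.021  -0.0002] op 38.6458042571425 gf 29.99973220867105 q [ -5.9  26.7 109.3  -0.   44.   22.1]
shift mm [-176.94  148.5  -120.24] turn [ -0.01   0.   -16.93]
t 6.37 pos [0.4628 0.0639 0.149 ] yaw 62.06769498326979 F [-0.4114  0.6677 -2.395 ] M [ 0.0198 -0.0347 -0.0136] op 38.87660714799047 gf 29.999631901737303 q [ -5.9  26.8 109.3  -0.   44.   22.1]
shift mm [-176.81  148.75 -121.14] turn [ -0.12   0.03 -16.93]
t 6.42 pos [0.4627 0.0639 0.1486] yaw 62.06524360809066 F [-0.6361  0.9456 -1.5211] M [-0.0094 -0.0375 -0.0562] op 38.44745925192174 gf 29.999662659829482 q [ -5.9  26.9 109.3  -0.   44.   22.1]
shift mm [-176.76  148.78 -121.65] turn [ -0.17   0.04 -16.93]
```

In the tool's units: -17 degrees is -0.1889.

Call:
{"fn": "play_rows", "kwargs": {
  "motion": [
    [[0,0,-0.03,0,0,0],[-0.01,0.008,-0.06,0,0,-0.0222],[-0.03,0.025,-0.085,0,0,-0.0556],[-0.055,0.046,-0.105,0,0,-0.0889],[-0.08,0.068,-0.121,0,0,-0.1222],[-0.105,0.089,-0.121,0,0,-0.1556],[-0.13,0.11,-0.121,0,0,-0.1889],[-0.15,0.127,-0.121,0,0,-0.1889]]
  ]
}}

```text
time_s: 7.13
position: [0.5058, -0.1305, 0.2694]
tcp_rot: [[0.189, 0.982, -0.002], [0.982, -0.189, 0.0], [-0.0, -0.002, -1.0]]
force: [0.1, 0.6, -1.1]
opening: 0.449
grasp_force: 30.0
```

Call:
{"fn": "play_rows", "kwargs": {
  "motion": [
    [[-0.004,0.007,0,0,0,0],[-0.01,0.015,0,0,0,0],[-0.015,0.024,0,0,0,0],[-0.0178,0.0274,0,0,0,0],[-0.0178,0.0274,0,0,0,0],[-0.0178,0.0274,0,0,0,0],[-0.0178,0.0274,0,0,0,0],[-0.0178,0.0274,0,0,0,0]]
  ]
}}

```text
time_s: 7.8
position: [0.529, -0.1499, 0.2705]
tcp_rot: [[0.189, 0.982, -0.001], [0.982, -0.189, 0.0], [0.0, -0.001, -1.0]]
force: [0.4, -0.1, -0.9]
opening: 0.446
grasp_force: 30.0
```

Run:
```python
from h import *
for i in range(4): go([.512,-.1603,.245],79);cap('wrist','w5.png')
im=cv2.imread('pics/w5.png')[130:250,230:410]
cv2.imwrite('pics/w5c.png',cv2.resize(im,None,fx=4,fy=4,interpolation=cv2.INTER_CUBIC))
```

```text
t 7.8 pos [ 0.529  -0.1499  0.2705] yaw 79.12730672610478 F [ 0.4398 -0.0807 -0.9146] M [-0.0436 -0.03   -0.0178] op 38.80966803276063 gf 29.999502775026485 q [-27.5  22.3  90.8   0.   66.9 -16.6]
shift mm [-13.41 -14.75  25.55] turn [-0.04 -0.02  0.13]
t 7.85 pos [ 0.5291 -0.1501  0.2706] yaw 79.11953930665821 F [-0.9787  0.4136 -1.9715] M [-0.0083 -0.1168  0.0507] op 38.76682800626442 gf 29.999689946416765 q [-27.5  22.3  90.8   0.   66.9 -16.6]
shift mm [-13.27 -14.87  25.65] turn [-0.02 -0.01  0.12]
t 7.9 pos [ 0.5292 -0.1503  0.2707] yaw 79.1064404578503 F [ 0.4594 -0.5077 -2.0296] M [ 0.0238 -0.0319 -0.0108] op 38.57325121124828 gf 29.999630372039974 q [-27.5  22.3  90.8   0.   66.9 -16.6]
shift mm [-13.11 -14.98  25.71] turn [-0.   -0.    0.11]
t 7.95 pos [ 0.5292 -0.1504  0.2707] yaw 79.10065129776123 F [ 0.1571 -0.263  -1.2737] M [-0.0123 -0.1188 -0.0114] op 38.67087946136544 gf 29.999810321023688 q [-27.5  22.3  90.8  -0.   66.9 -16.6]
shift mm [-12.98 -15.06  25.73] turn [0.  0.  0.1]
```

View pics/w5c.png

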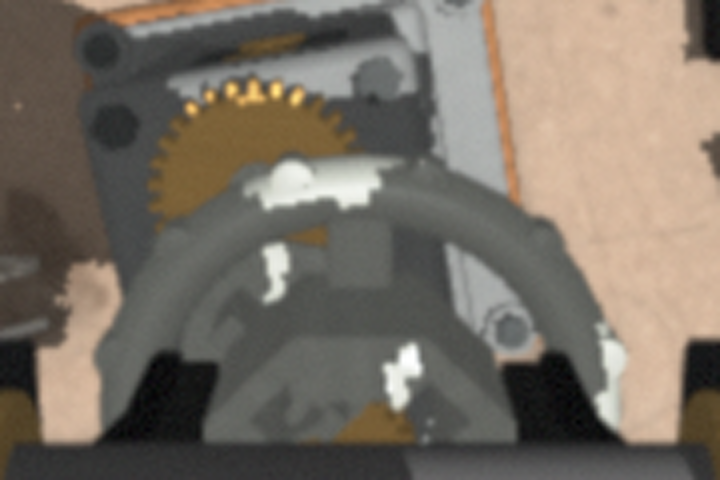

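Call:
{"fn": "play_rows", "kwargs": {
  "motion": [
    [[-0.006,-0.007,0,0,0,0],[-0.013,-0.015,0,0,0,0],[-0.013,-0.015,0.01,0,0,0],[-0.013,-0.015,0.02,0,0,0],[-0.013,-0.015,0.02,0,0,0],[-0.013,-0.015,0.02,0,0,0],[-0.013,-0.015,0.02,0,0,0],[-0.013,-0.015,0.02,0,0,0]]
  ]
}}

```text
time_s: 8.67
position: [0.5127, -0.1609, 0.2506]
tcp_rot: [[0.19, 0.982, 0.001], [0.982, -0.19, -0.0], [-0.0, 0.001, -1.0]]
force: [-0.6, 0.0, -2.0]
opening: 0.441
grasp_force: 30.0
```

Run:
```python
from h import *
for i in range(4): go([.512,-.1603,.239],79);cap('wrist')
```

```text
t 8.67 pos [ 0.5127 -0.1609  0.2506] yaw 79.07508230667842 F [-0.6271  0.044  -1.983 ] M [ 0.0006 -0.0837 -0.0095] op 38.32603210380135 gf 29.99974382808432 q [-29.3  22.7  94.    0.   63.3 -18.4]
shift mm [ 0.43 -0.78 11.63] turn [0.03 0.   0.08]
t 8.72 pos [ 0.5126 -0.1609  0.2507] yaw 79.07656412394532 F [ 0.2477  0.6839 -1.5937] M [ 0.0176 -0.0415 -0.0197] op 38.91202146361534 gf 29.999641802860424 q [-29.3  22.7  94.    0.   63.3 -18.4]
shift mm [ 0.42 -0.75 11.72] turn [0.04 0.01 0.08]
t 8.77 pos [ 0.5126 -0.1609  0.2508] yaw 79.0770777148177 F [-0.5762 -0.5192 -1.123 ] M [ 0.027  -0.1315  0.0257] op 38.72769305988726 gf 29.999826760031283 q [-29.3  22.7  94.    0.   63.3 -18.4]
shift mm [ 0.45 -0.73 11.8 ] turn [0.04 0.01 0.08]
t 8.82 pos [ 0.5125 -0.1608  0.2508] yaw 79.07728191839523 F [-0.2548  0.4788 -2.5673] M [-0.0203 -0.0586 -0.0147] op 38.7594830208291 gf 29.999576710397378 q [-29.3  22.6  94.   -0.   63.3 -18.4]
shift mm [ 0.43 -0.63 11.8 ] turn [0.03 0.01 0.08]
```

Call:
{"fn": "play_rows", "kwargs": {
  "motion": [
    [[0.0004,-0.0006,0.004,0,0,0],[0.0004,-0.0006,0.008,0,0,0],[0.0004,-0.0006,0.011,0,0,0],[0.0004,-0.0006,0.013,0,0,0],[0.0004,-0.0006,0.015,0,0,0],[0.0004,-0.0006,0.015,0,0,0]]
  ]
}}

```text
time_s: 9.37
position: [0.5115, -0.1602, 0.235]
tcp_rot: [[0.19, 0.982, -0.001], [0.982, -0.19, 0.001], [0.0, -0.001, -1.0]]
force: [1.0, -0.3, -2.1]
opening: 0.449
grasp_force: 30.0
```

Call:
{"fn": "play_rows", "kwargs": {
  "motion": [
    [[0,0,0.0015,0,0,0],[0,0,0.003,0,0,0],[0,0,0.0045,0,0,0],[0,0,0.006,0,0,0],[0,0,0.006,0,0,0]]
  ]
}}

```text
time_s: 9.78
position: [0.5118, -0.1603, 0.2293]
tcp_rot: [[0.19, 0.982, -0.0], [0.982, -0.19, 0.0], [0.0, -0.0, -1.0]]
force: [0.6, 0.1, -1.8]
opening: 0.445
grasp_force: 30.0
```

Call:
{"fn": "play_rows", "kwargs": {
  "motion": [
    [[0,0,0.001,0,0,0],[0,0,0.002,0,0,0],[0,0,0.003,0,0,0],[0,0,0.003,0,0,0]]
  ]
}}

```text
time_s: 10.12
position: [0.5119, -0.1602, 0.2264]
tcp_rot: [[0.19, 0.982, 0.0], [0.982, -0.19, 0.0], [0.0, 0.0, -1.0]]
force: [0.4, 0.4, -2.1]
opening: 0.446
grasp_force: 30.0
```

Call:
{"fn": "play_rows", "kwargs": {
  "motion": [
    [[0,0,0.001,0,0,0],[0,0,0.002,0,0,0],[0,0,0.003,0,0,0],[0,0,0.003,0,0,0]]
  ]
}}

```text
time_s: 10.45
position: [0.5118, -0.1602, 0.2234]
tcp_rot: [[0.19, 0.982, 0.0], [0.982, -0.19, 0.0], [0.0, 0.0, -1.0]]
force: [0.7, 0.0, -1.8]
opening: 0.441
grasp_force: 30.0
```

Call:
{"fn": "play_rows", "kwargs": {
  "motion": [
    [[0,0,0.001,0,0,0],[0,0,0.002,0,0,0],[0,0,0.003,0,0,0],[0,0,0.004,0,0,0],[0,0,0.005,0,0,0],[0,0,0.006,0,0,0],[0,0,0.007,0,0,0]]
  ]
}}

```text
time_s: 11.03
position: [0.5119, -0.1603, 0.2165]
tcp_rot: [[0.19, 0.982, 0.0], [0.982, -0.19, 0.0], [0.0, 0.0, -1.0]]
force: [0.5, 0.5, -1.2]
opening: 0.445
grasp_force: 30.0
```

Call:
{"fn": "play_rows", "kwargs": {
  "motion": [
    [[0,0,0.001,0,0,0],[0,0,0.002,0,0,0],[0,0,0.003,0,0,0],[0,0,0.004,0,0,0],[0,0,0.005,0,0,0],[0,0,0.005,0,0,0]]
  ]
}}

```text
time_s: 11.53
position: [0.5118, -0.1602, 0.2114]
tcp_rot: [[0.19, 0.982, 0.0], [0.982, -0.19, 0.0], [0.0, 0.0, -1.0]]
force: [2.5, 1.4, -3.2]
opening: 0.45
grasp_force: 30.0
```

Call:
{"fn": "play_rows", "kwargs": {
  "motion": [
    [[0,0,0.001,0,0,0],[0,0,0.002,0,0,0],[0,0,0.002,0,0,0]]
  ]
}}

```text
time_s: 11.78
position: [0.5119, -0.1603, 0.2095]
tcp_rot: [[0.19, 0.982, 0.0], [0.982, -0.19, -0.0], [0.0, 0.0, -1.0]]
force: [2.2, 1.2, -1.0]
opening: 0.446
grasp_force: 30.0
```

Call:
{"fn": "play_rows", "kwargs": {
  "motion": [
    [[0,0,0.001,0,0,0],[0,0,0.001,0,0,0],[0,0,0.001,0,0,0]]
  ]
}}

```text
time_s: 12.03
position: [0.5119, -0.1603, 0.2095]
tcp_rot: [[0.19, 0.982, 0.001], [0.982, -0.19, -0.0], [-0.0, 0.001, -1.0]]
force: [-0.1, 1.0, 5.2]
opening: 0.445
grasp_force: 30.0
```

In the tool's units: 20 degrees is 0.2222.

Call:
{"fn": "play_rows", "kwargs": {
  "motion": [
    [[0,0.0001,0,0,0,0.0444],[0,0.0002,0,0,0,0.0889],[-0.0001,0.0004,0,0,0,0.1333],[-0.0001,0.0005,0,0,0,0.1778],[-0.0001,0.0006,0,0,0,0.2222],[-0.0001,0.0006,0,0,0,0.2222],[-0.0001,0.0006,0,0,0,0.2222]]
  ]
}}

```text
time_s: 12.62
position: [0.5126, -0.1599, 0.2095]
tcp_rot: [[0.514, 0.858, 0.001], [0.858, -0.514, 0.001], [0.001, 0.0, -1.0]]
force: [0.8, 3.4, 5.6]
opening: 0.442
grasp_force: 30.0
```

Run:
```python
from h import *
go([.512,-.1603,.2095],59)
c=cap('wrist')
```

```text
t 12.62 pos [ 0.5126 -0.1599  0.2095] yaw 59.053033602822296 F [0.7643 3.3558 5.6226] M [ 0.5244 -0.1772 -0.0293] op 38.41466899926992 gf 30.00112982816063 q [-29.3  25.7  96.6   0.1  57.6   1.6]
shift mm [-0.62 -0.3  -0.  ] turn [ 0.03 -0.06  0.05]
```

In the tool's units: 20 degrees is 0.2222.

Call:
{"fn": "play_rows", "kwargs": {
  "motion": [
    [[0,0.0001,0,0,0,0.0444],[0.0001,0.0002,0,0,0,0.0889],[0.0001,0.0003,0,0,0,0.1333],[0.0001,0.0005,0,0,0,0.1778],[0.0002,0.0006,0,0,0,0.2222],[0.0002,0.0006,0,0,0,0.2222]]
  ]
}}

```text
time_s: 13.17
position: [0.5127, -0.1601, 0.2095]
tcp_rot: [[0.776, 0.631, -0.001], [0.631, -0.776, -0.0], [-0.0, -0.0, -1.0]]
force: [0.1, 3.4, 6.0]
opening: 0.441
grasp_force: 30.0
```

Run:
```python
from h import *
go([.512,-.1603,.2095],39)
```

```text
t 13.17 pos [ 0.5127 -0.1601  0.2095] yaw 39.125952202533554 F [0.1319 3.351  5.9522] M [0.4938 0.0243 0.577 ] op 38.34932711507351 gf 30.00189197802542 q [-29.3  25.8  96.5  -0.   57.7  21.6]
shift mm [-0.63 -0.29 -0.01] turn [-0.02  0.02  0.13]
```

In the tool's units: 6 degrees is 0.0667.

Call:
{"fn": "play_rows", "kwargs": {
  "motion": [
    [[0,0.0001,0,0,0,0.0333],[0,0.0002,0,0,0,0.0667],[0,0.0002,0,0,0,0.0667]]
  ]
}}

```text
time_s: 13.42
position: [0.5115, -0.1609, 0.2095]
tcp_rot: [[0.836, 0.549, -0.004], [0.549, -0.836, -0.002], [-0.004, -0.001, -1.0]]
force: [-3.6, 1.3, 7.9]
opening: 0.456
grasp_force: 30.0
```

Run:
```python
from h import *
go([.512,-.1603,.2095],33)
```

```text
t 13.42 pos [ 0.5115 -0.1609  0.2095] yaw 33.2891858421233 F [-3.5997  1.2845  7.9188] M [0.1758 0.5866 0.9045] op 39.67654452417346 gf 30.00153409782797 q [-29.3  25.8  96.6  -0.2  57.8  27.5]
shift mm [ 0.74 -0.29 -0.03] turn [-0.03  0.24  0.29]
```

In the tool's units: 2 degrees is 0.0222.

Call:
{"fn": "play_rows", "kwargs": {
  "motion": [
    [[0,0,0,0,0,0.0222],[0,0,0,0,0,0.0222],[0,0,0,0,0,0.0222],[0,0,0,0,0,0.0222]]
  ]
}}

```text
time_s: 13.75
position: [0.5115, -0.1609, 0.2095]
tcp_rot: [[0.854, 0.521, -0.004], [0.521, -0.854, -0.002], [-0.004, -0.0, -1.0]]
force: [-3.7, 1.9, 7.3]
opening: 0.461
grasp_force: 30.0
```

Run:
```python
from h import *
go([.512,-.1603,.2095],33)
```

```text
t 13.75 pos [ 0.5115 -0.1609  0.2095] yaw 31.385575543417115 F [-3.6629  1.8939  7.3357] M [0.163  0.5786 1.0195] op 40.109985278079506 gf 30.001653162762523 q [-29.3  25.8  96.6  -0.2  57.8  29.4]
shift mm [ 0.71 -0.28 -0.03] turn [-0.03  0.22 -1.61]
```

Turning the wheel further only spreads the jaws and raises the torque, so the screw is at its hard stop. I'll release it now.

In the tool's units: 2 degrees is 0.0222.

Call:
{"fn": "play_rows", "kwargs": {
  "motion": [
    [[0,0,0,0,0,0.0222],[0,0,0,0,0,0.0222],[0,0,0,0,0,0.0222],[0,0,0,0,0,0.0222],[0,0,0,0,0,0.0222],[0,0,0,0,0,0.0222]]
  ],
  "fingers": 0.08
}}

```text
time_s: 14.25
position: [0.513, -0.1609, 0.2084]
tcp_rot: [[0.874, 0.486, -0.0], [0.486, -0.874, 0.0], [-0.0, -0.0, -1.0]]
force: [1.7, 0.1, 0.1]
opening: 0.826
grasp_force: 0.0
```

Call:
{"fn": "play_rows", "kwargs": {
  "motion": [
    [[0,0,-0.008,0,0,0],[0,0,-0.02,0,0,0],[0,0,-0.04,0,0,0],[0,0,-0.07,0,0,0],[-0.02,0,-0.1,0,0,0],[-0.045,0,-0.12,0,0,0],[-0.045,0,-0.12,0,0,0],[-0.045,0,-0.12,0,0,0]]
  ]
}}

```text
time_s: 14.92
position: [0.4738, -0.1833, 0.3303]
tcp_rot: [[0.875, 0.484, 0.003], [0.484, -0.875, -0.002], [0.002, 0.003, -1.0]]
force: [0.7, -0.0, -0.5]
opening: 0.918
grasp_force: 0.0
```

Run:
```python
from h import *
go([.512,-.1603,.3],33)
c=cap('wrist','w6.png')
u,v=w2px(c,np.array([.5117,-.162,.2]));print(u,v);u,v=int(u),int(v)
a=max(v-70,0)
cv2.imwrite('pics/w6c.png',cv2.resize(c['frame'][a:v+70,u-90:u+90,::-1],None,fx=4,fy=4,interpolation=cv2.INTER_CUBIC));print(a,u-90)
```

```text
t 14.92 pos [ 0.4738 -0.1833  0.3303] yaw 28.97137825583769 F [ 0.6948 -0.0158 -0.4788] M [ 0.0118 -0.0255 -0.0167] op 79.8265179915727 gf 0.0 q [-33.8  15.1  91.8   0.   72.9  27.2]
shift mm [44.49 -1.68 30.36] turn [ 0.19 -0.11 -4.03]
319.0647307174165 140.26760500787918
70 229
```

View pics/w6c.png

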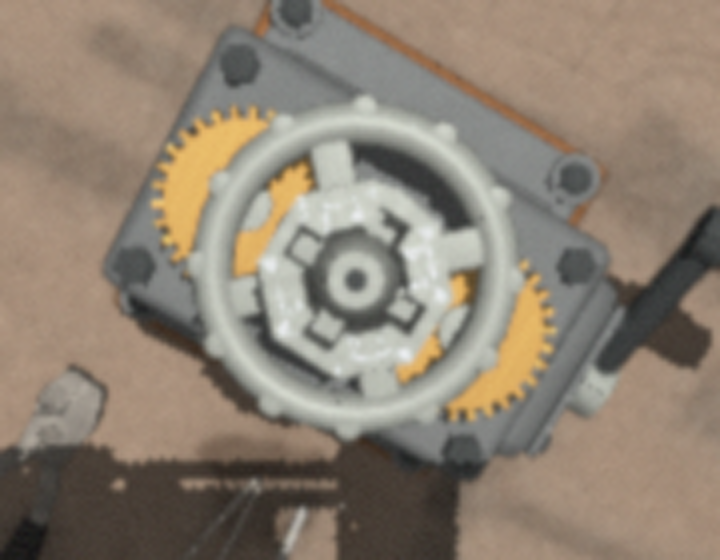

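```bash
python3 -c "
from h import *
print(bot.hand_in())"
```

```text
the job is handed in; nothing more can be done
None
```

The handwheel is meshed on the screw and fully home, boss up. I wound it about 38° clockwise to the hard stop (rolls together), let it go, and handed the job in at about 15 s; the hand-in gave no verdict.

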